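# Set the length stop at the third gap and butt the block against it

## Task

Set up the small sawing jig for the next cut. With a fingertip, run the aluminium stop along the notched rail from the rail's red end, counting the gaps, to the third gap, and there push the stop's black-knobbed pin fully home into the gap. Then push the dark wooden block along the rail until its end butts squarely against the locked stop; nothing is picked up, it is all done by pushing, and the other things on the bench are left alone.

Things in the scene. Friction and masses are not known exactly. Their poses are not given: they have to be found in the camera images.
- jig: Sawing jig fixed to the bench: grey-faced base 90 x 215 x 12 mm (x, y, z), a rail (pale notched front, dark back) along its far edge and a low lip along its near edge. Origin: centre of the underside; +x from lip to rail, +y along the rail to its red end. The rail spans x = 17 to 45 mm, z = 12 to 42 mm; its end 13 mm at +y are painted red.
- red_end (a point): Top near corner of the rail at its red end, from which the gaps are counted. Four gaps (slots open at the top and the near side, 16 mm wide, 16 mm deep, mouths flared 3.5 mm each side) have their centres 44, 74, 104 and 134 mm from here along the jig's -y. The thin 3 mm saw kerf beyond them, cut through the whole rail 160 mm from here, is not a gap.
- channel (a point): Middle of the channel's floor, 12 mm above the bench: 50 mm wide between rail face (jig x = 17 mm) and lip (jig x = -33 to -45 mm, its top 17 mm above the bench). Stop and block slide in it along the jig's y; it is open at both ends.
- stop: Aluminium stop block 48 x 46 x 32 mm (x, y, z), loose in the channel with 1 mm play each side, a black centre line on top. Origin: centre of its underside, 12 mm above the bench; axes as the jig's. 0.2 to 0.33 kg, slides at about 2 N. Starts near the red end, its centre short of the first gap. A tunnel along x, 20 mm above its underside, holds the pin and carries it along.
- pin: Steel locking pin: 10 mm square bar, 62 mm long, with tapered nose to the rail (+x) and a black knob (22 mm diameter, x = -14 to 0) at its near end. Origin: on its axis at the knob's shoulder, 31 mm above the bench. Loose in the stop's tunnel (under 1 N), 16 to 19 mm drawn out. Pushed to +x it goes home, shoulder on the stop (x = -24 mm in the stop's frame).
- pin_tip (a point): Tip of the pin's nose. Home in a gap it is at jig x = 30 mm, 13 mm inside the rail's face. It enters if the stop's centre is within about 8 mm of the gap's, the taper drawing the stop into line; before solid rail it stops after a few mm.
- block: Dark red-brown hardwood block 44 x 50 x 30 mm (x, y, z), about 50 g, loose in the channel towards the end away from the red one, its outer end near the end of the base. Origin: centre of its underside, 12 mm above the bench; +y along the rail towards the stop.
- block_end (a point): Centre of the block's end face that looks to the stop (25 mm from the block's centre along its +y, 15 mm up).
- chisel_yellow: Bystander: chisel with yellow handle, 270 mm long, lying on the bench; leave alone.
- chisel_brown: Bystander: chisel with brown handle, 260 mm long, lying on the bench; leave alone.
- pencil: Bystander: red flat carpenter's pencil, 155 mm long, lying in front of the jig; leave alone.
- glasses: Bystander: black-rimmed safety glasses, 153 x 141 x 48 mm; leave alone.
- plane: Bystander: block plane, 160 mm long, 48 mm high; leave alone.

How it is judged:
On the way, in this order (a step that is already met when the one before it is completed fails the run):
1. the stop stands at the third gap from the red end and its pin is fully home in that gap (y of stop in the frame of jig between -0.0035 and 0.0105 m and x of pin_tip in the frame of jig above 0.026 m and x of pin in the frame of stop above -0.028 m), for 0.2 s.
2. the block's end is butted against the locked stop (y of block_end in the frame of stop above -0.027 m and angle between the y axis of block and the y axis of jig, either way round below 0.09 rad), for 0.2 s.
At the end, for the whole second after the job is handed in: Stop at the third gap from the red end (within 7 mm), pin in that gap and home within 4 mm, tip at least 9 mm inside the rail's face; block flat in the channel, its end within 4 mm of the stop's side and square to the rail within 0.09 rad; all at rest (all of step 1 and all of step 2 and y of pin_tip in the frame of jig between -0.0035 and 0.0105 m and z of block in the frame of jig below 0.015 m and x of block in the frame of jig between -0.016 and 0.002 m and linear speed of each of stop, block, pin below 0.01 m/s); the robot touches nothing.
It fails at once if the stop, its pin or the block is lifted or tipped (z of any of stop, block in the frame of jig above 0.02 m or angle between stop's own z axis and vertical above 0.25 rad or z of pin in the frame of jig above 0.042 m or angle between block's own z axis and vertical above 0.35 rad).
It fails at once if another thing on the bench is disturbed (moved more than 20 mm) (distance of any of chisel_yellow, chisel_brown, pencil, glasses, plane from where it was at the start of the episode above 0.02 m).
It also fails if it takes over 56 s, if anything falls off the work surface, if the arm or the gripper's body presses on something with over 40 N, if the wrist force passes 120 N, or if a joint passes its speed limit or range.

## Robot

A 6-joint arm with a two-finger parallel gripper is mounted at the origin on a cart in front of the work surface, level with it; the furniture and walls round the work are solid. World frame = base frame: x ahead of the robot, y to its left, z up, the work surface at z = 0. Lengths are in m, angles in rad, forces in N, time in s.
With the tool pointing down it reaches from about 0.3 to 0.775 m from the base axis. Payload 14.6 kg.
Tool frame: the origin (TCP) lies on the front face of the gripper's body, between the roots of the fingers; the fingertips stand 97 mm ahead of it and the grasp point (between the pads) lies 78 mm ahead of it; z points along the fingers, x is the direction in which the jaws open and shut, and the axes are right-handed (so a half turn about z gives the same grasp; the last joint's range is limited). The gripper opens to 94 mm and grips with 3 to 60 N. Pads are 16 mm wide; open, the fingers measure 119 mm over their backs; the gripper's body (75 mm by 177 mm) begins 78 mm behind the grasp point.
Start: joints at [1.06, 0.3, 1.521, -0, 1.321, -0.067], TCP at [0.236, 0.497, 0.303] pointing down, gripper open.
Joint ranges: [-3.03, 3.03], [-0.79, 2.21], [0.23, 2.52], [-1.04, 4.18], [0, 3.07], [-2.55, 2.55]. Speed limits (rad/s): [2.22, 2.22, 2.57, 3.14, 3.14, 3.14].

## Interface

Orientations are given as [roll, pitch, yaw] about the fixed x, y, z axes, in that order (R = Rz(yaw) Ry(pitch) Rx(roll)).
In Python, from station import sensors, camera, ctrl gives the robot as it stands.
- The arm moves only by the tool move_arm, never from a script. Its argument "rows" is text: rows parted by semicolons, each of 6 numbers parted by spaces: the shift along the tool's x, y, z in mm, then the turn, a rotation vector about the tool's x, y, z in rad. In form: x y z wx wy wz; .... A call has 1 to 20 rows; each row shifts and turns the pose as measured when the row begins, along the tool's axes as they then stand; what a row does not reach is not made up. A row lasts 1/8 s, in which the tool goes at most 62.5 mm and 10.7 degrees, less where a joint would pass 70% of its speed; a pose out of reach is approached as far as the arm can. A call with a gripper value outside its range is refused whole. "grip" is the opening, from -1 (shut) to 1 (fully open), set as the call begins (left out, the last holds). The fingers move at their own pace and stop on an object; "newtons" is the grip in N (left out, the last holds). Time passes only in rows, so rows that do not move let the fingers close. It gives the time, the measured TCP pose, the force and the opening at its end, in the units of the state.
- sensors.get_obs(): the state, without advancing time (a new reading comes with each control period).
- camera(name): name is "side" or "top"; returns a dict with "color" (384x512x3 uint8, blue, green, red), "z_map" (384x512 float32, m along the optical axis (not along the pixel's ray), 0 where there is no reading), "mtx" (3x3 intrinsics, pixels), "distortion" ([k1, k2, p1, p2, k3] as OpenCV has them; the pictures are not rectified), "position" and "attitude" of the camera in the world. Camera axes: x right, y down, z forward; pixel columns grow to the right and rows downward; lengths in m; the calibration is good to about 2 mm. A picture is of the moment at which its call begins.
- ctrl.hand_in(): hands the job in, once; it reports no verdict.
The state is a dict: "time_s": time; "qpos": joint angles; "joint_vel": joint speeds; "tau": joint torques, N m; "ee_pos": TCP position; "eef_rot": TCP orientation; "force": force on the tool from outside, world axes, zero at the start; "moment": the same for the moment, N m; "grip_width": finger opening in m.
Only numpy, scipy, OpenCV 4.12 (cv2) and the standard library are available. Lean on these libraries where they do the work, as an engineer would, in place of code of your own. Each camera call takes 0.05 s, during which the arm holds its last target.

## Working session

There is one attempt and no reset: what is moved stays moved. The work goes in short steps, Python scripts to look and compute and a tool call to move; the robot and the scene stay as the last step left them, time stands still between calls to the robot, and variables do not carry over. Pictures are saved under pics/ and viewed, and the job is handed in when it is done.

Besides the shell and the picture viewer there is one more tool, called after "Request:" as name(argument=value, ...) on one line, values as JSON. move_arm: Moves the arm, as the interface text tells. Its arguments: {"type":"object","properties":{"rows":{"type":"string"},"grip":{"type":"number"},"newtons":{"type":"number"}},"required":["rows"]}

```bash
mkdir -p pics; cat > h.py <<'E'
import numpy as np,cv2
from station import sensors,camera,ctrl
E
python3 - <<'E'
from h import *
import pickle
o=sensors.get_obs();print({k:np.round(v,3).tolist() for k,v in o.items()})
for n in("top","side"):
    c=camera(n);pickle.dump(c,open(n+".pkl","wb"));cv2.imwrite(f"pics/{n}0.png",c["color"]);print(n,c["mtx"],c["distortion"],c["position"],c["attitude"])
E
```

```text
{'time_s': 0.0, 'qpos': [1.06, 0.3, 1.522, 0.0, 1.321, -0.067], 'joint_vel': [0.0, -0.0, 0.001, 0.0, 0.001, -0.001], 'tau': [-0.003, -53.179, -35.276, 0.071, 0.024, -0.0], 'ee_pos': [0.236, 0.497, 0.302], 'eef_rot': [-3.142, 0.001, 1.127], 'force': [-0.389, -0.498, 0.748], 'moment': [-0.016, -0.024, -0.017], 'grip_width': 0.094}
top [[474.69918487   0.         254.30447371]
 [  0.         474.69918487 185.43018388]
 [  0.           0.           1.        ]] [-0.15223566  0.          0.          0.          0.        ] [0.3650721  0.13027802 1.40495634] [-2.99913069 -0.00441683 -1.57010793]
side [[374.00688282   0.         254.7138499 ]
 [  0.         374.00688282 194.12426986]
 [  0.           0.           1.        ]] [-0.00240917  0.          0.          0.          0.        ] [0.56263628 0.84386756 0.68904618] [-2.28715901  0.00330829  3.13945734]
```

View pics/top0.png

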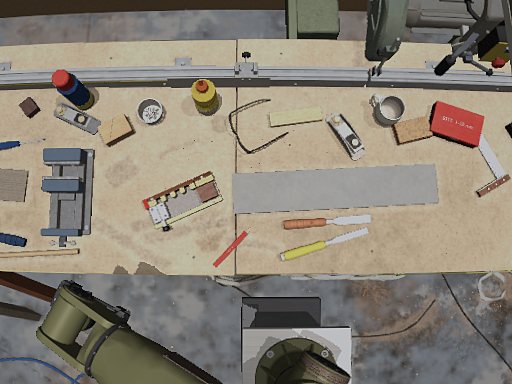

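View pics/side0.png

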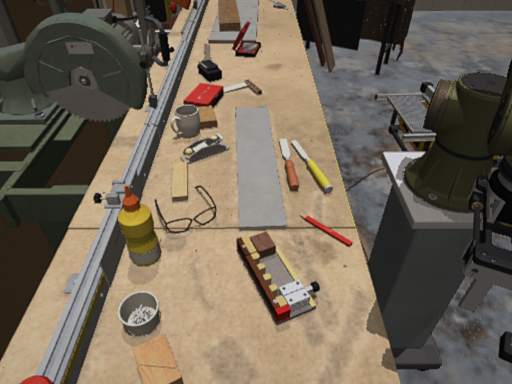

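```bash
python3 - <<'E'
import cv2,pickle
t=pickle.load(open("top.pkl","rb"))["color"][160:250,130:240];cv2.imwrite("pics/tc.png",cv2.resize(t,None,fx=7,fy=6.6,interpolation=cv2.INTER_CUBIC)[:600])
t=pickle.load(open("side.pkl","rb"))["color"][225:330,225:330];cv2.imwrite("pics/sc.png",cv2.resize(t,(600,600),interpolation=cv2.INTER_CUBIC))
E
```

```text
(no output)
```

View pics/tc.png

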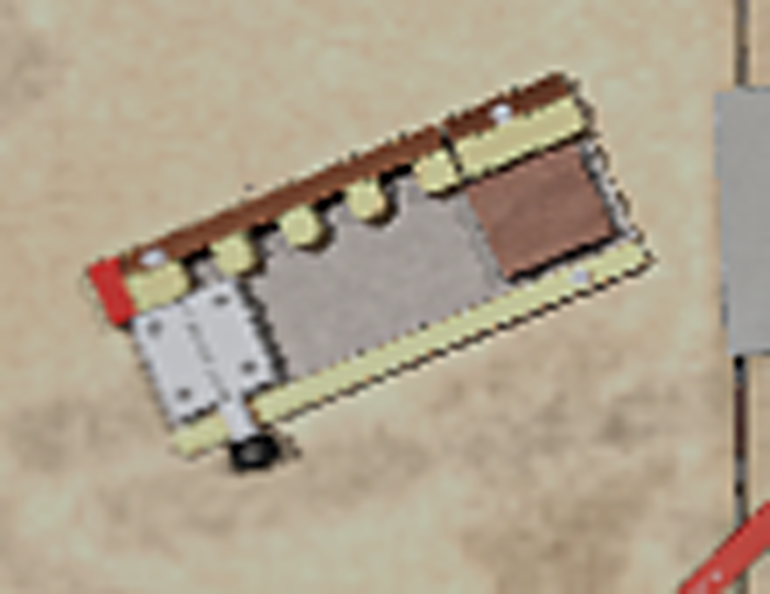

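View pics/sc.png

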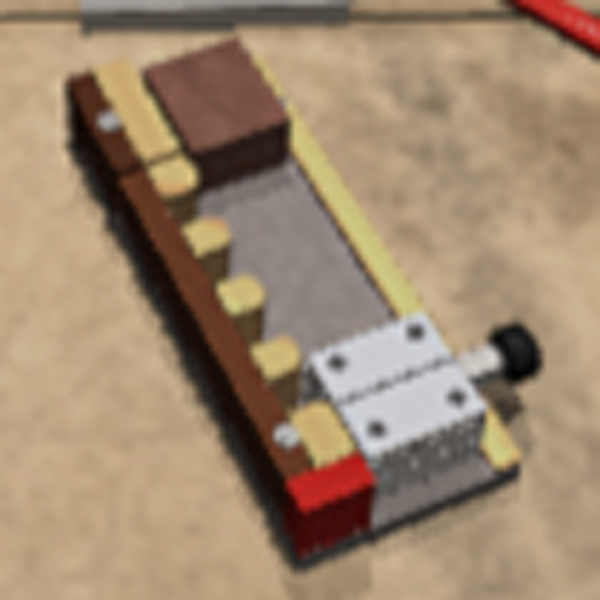

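```bash
cat >> h.py <<'E'
from scipy.spatial.transform import Rotation as R
def ray(c,uv,z):
    uv=np.asarray(uv,float).reshape(-1,1,2)
    p=cv2.undistortPoints(uv,c["mtx"],np.array(c["distortion"]))[:,0]
    d=np.c_[p,np.ones(len(p))]@R.from_euler("xyz",c["attitude"]).as_matrix().T
    P=np.array(c["position"]);return P+d*((z-P[2])/d[:,2])[:,None]
def pix(c,X):
    M=R.from_euler("xyz",c["attitude"]).as_matrix()
    q=(np.atleast_2d(X)-c["position"])@M
    return cv2.projectPoints(q,np.zeros(3),np.zeros(3),c["mtx"],np.array(c["distortion"]))[0][:,0]
E
python3 - <<'E'
from h import *
import pickle
t=pickle.load(open("top.pkl","rb"));s=pickle.load(open("side.pkl","rb"))
T=lambda a:[((u+.5)/7-.5+130,(v+.5)/6.6-.5+160) for u,v in a]
S=lambda a:[((u+.5)*105/600-.5+225,(v+.5)*105/600-.5+225) for u,v in a]
def sh(n,a):print(n,np.round(a[:,:2]*1000,1).tolist())
sh("rail T far red, near red, far end, near end",ray(t,T([(88,270),(130,325),(565,75),(588,128)]),.042))
sh("rail S",ray(s,S([(288,500),(375,478),(68,82),(98,62)]),.042))
sh("stop T",ray(t,T([(135,322),(232,278),(280,378),(178,422)]),.044))
sh("stop S",ray(s,S([(372,458),(310,355),(420,315),(487,408)]),.044))
sh("block T",ray(t,T([(465,188),(578,145),(616,238),(508,278)]),.042))
sh("block S",ray(s,S([(200,152),(145,70),(238,40),(290,125)]),.042))
sh("knob T",ray(t,T([(255,452)]),.036));sh("knob S",ray(s,S([(515,350)]),.031))
E
```

```text
rail T far red, near red, far end, near end [[515.9, 450.7], [491.6, 432.3], [603.1, 252.8], [579.4, 242.9]]
rail S [[524.7, 448.4], [494.7, 440.1], [605.7, 258.5], [593.8, 247.6]]
stop T [[492.8, 429.8], [512.3, 389.7], [468.5, 368.6], [449.0, 410.6]]
stop S [[495.3, 433.6], [514.5, 391.6], [473.6, 374.5], [453.7, 413.9]]
block T [[552.6, 293.7], [571.8, 246.9], [530.6, 230.7], [512.9, 275.2]]
block S [[552.7, 295.6], [574.6, 252.1], [536.3, 235.6], [516.8, 281.8]]
knob T [[436.5, 379.7]]
knob S [[438.4, 380.7]]
```

```bash
python3 - <<'E'
from h import *
import pickle
A=np.array([[45,107.5],[17,107.5],[45,-107.5],[17,-107.5]])
WT=np.array([[515.9,450.7],[491.6,432.3],[603.1,252.8],[579.4,242.9]]);WS=np.array([[524.7,448.4],[494.7,440.1],[605.7,258.5],[593.8,247.6]])
def fit(A,W):
    a=A-A.mean(0);w=W-W.mean(0)
    th=np.arctan2((a[:,0]*w[:,1]-a[:,1]*w[:,0]).sum(),(a*w).sum())
    M=np.array([[np.cos(th),-np.sin(th)],[np.sin(th),np.cos(th)]]);return th,W.mean(0)-M@A.mean(0),M
for n,W in(("T",WT),("S",WS),("both",(WT+WS)/2)):
    th,o,M=fit(A,W);print(n,np.degrees(th),o,np.round((W-o)@M-A,1).tolist())
    for nm,p in(("stopT",[[492.8,429.8],[512.3,389.7],[468.5,368.6],[449.0,410.6]]),("stopS",[[495.3,433.6],[514.5,391.6],[473.6,374.5],[453.7,413.9]]),("blockT",[[552.6,293.7],[571.8,246.9],[530.6,230.7],[512.9,275.2]]),("blockS",[[552.7,295.6],[574.6,252.1],[536.3,235.6],[516.8,281.8]]),("knob",[[436.5,379.7],[438.4,380.7]])):
        q=(np.array(p)-o)@M;print(nm,q.mean(0).round(1))
# project jig grid
th,o,M=fit(A,WT)
for n in("top","side"):
    c=pickle.load(open(n+".pkl","rb"));im=cv2.resize(c["color"],None,fx=8,fy=8,interpolation=cv2.INTER_CUBIC)
    def L(pts):
        X=np.array([[*(o+M@np.array(p[:2])),p[2]] for p in pts])/1000;u=((pix(c,X)+.5)*8-.5).astype(int);cv2.polylines(im,[u.reshape(-1,1,2)],True,(0,255,0),1);return u
    u=L([(17,107.5,42),(45,107.5,42),(45,-107.5,42),(17,-107.5,42)]);L([(-45,107.5,17),(-33,107.5,17),(-33,-107.5,17),(-45,-107.5,17)])
    for k in(44,74,104,134):L([(17,107.5-k-8,42),(17,107.5-k+8,42),(33,107.5-k+8,42),(33,107.5-k-8,42)])
    m=u.mean(0).astype(int);cv2.imwrite(f"pics/ov_{n}.png",im[m[1]-280:m[1]+320,max(m[0]-400,0):m[0]+400])
E
```

```text
T 24.419660465718273 [519.27320251 331.85907618] [[1.1, 2.1], [-0.7, -4.6], [-1.4, 0.9], [1.0, 1.6]]
stopT [-7.1 77.7]
stopS [-2.3 79.6]
blockT [ -8.4 -73.3]
blockS [ -3.6 -70.4]
knob [-54.5  77.8]
S 25.210755166685196 [526.67783952 335.44557691] [[1.3, -4.5], [-1.4, 0.8], [-6.3, 4.2], [6.3, -0.6]]
stopT [-14.3  77.7]
stopS [-9.4 79.5]
blockT [-17.6 -73.3]
blockS [-12.8 -70.4]
knob [-61.7  78.5]
both 24.81358790902829 [522.97448267 333.65281204] [[1.2, -1.2], [-1.0, -1.9], [-3.8, 2.5], [3.7, 0.6]]
stopT [-10.7  77.7]
stopS [-5.9 79.5]
blockT [-13.  -73.4]
blockS [ -8.2 -70.4]
knob [-58.1  78.1]
```

View pics/ov_top.png

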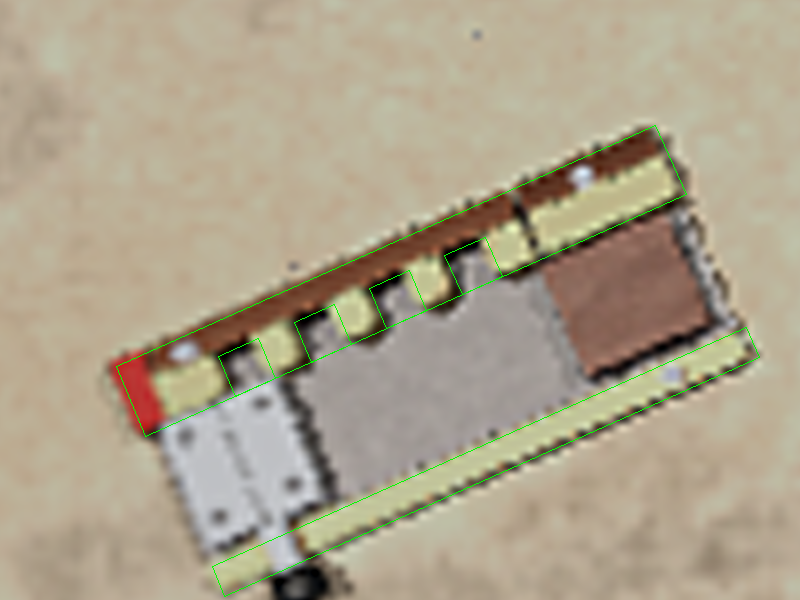

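View pics/ov_side.png

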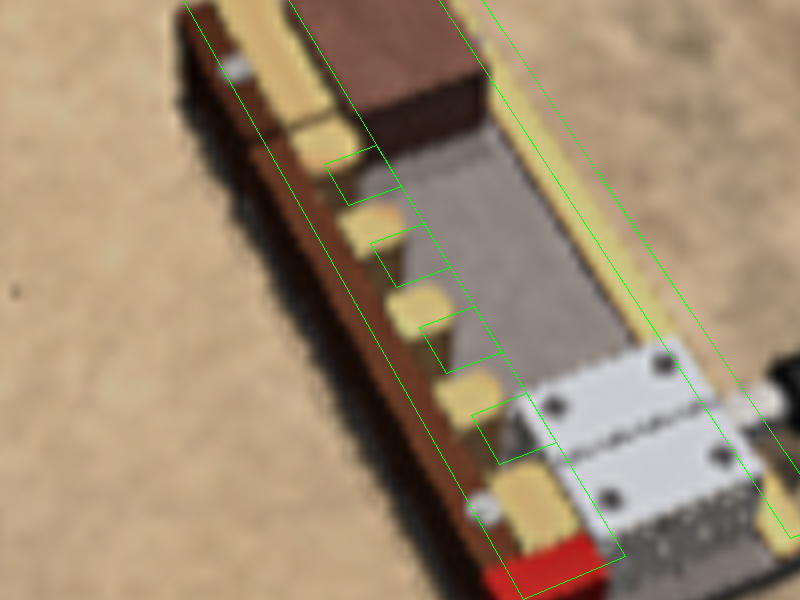

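Request:
move_arm(rows="0 0 0 0 0 0.175;0 0 0 0 0 0.175;0 0 0 0 0 0.175;0 0 0 0 0 0.176;0 0 0 0 0 0", grip=-1, newtons=20)

```text
time_s: 0.72
ee_pos: [0.2359, 0.4962, 0.3004]
eef_rot: [3.139, 0.004, 0.406]
force: [0.4, -0.4, -0.1]
grip_width: 0.0475
```

Request:
move_arm(rows="37 26 20 0 0 0;37 26 20 0 0 0;37 26 20 0 0 0;37 26 20 0 0 0;37 27 20 0 0 0;0 0 20 0 0 0;0 0 0 0 0 0;0 0 0 0 0 0")

```text
time_s: 1.72
ee_pos: [0.4628, 0.4501, 0.176]
eef_rot: [3.14, 0.005, 0.443]
force: [-0.5, 0.8, 0.5]
grip_width: 0.0003
```

```bash
python3 - <<'E'
from h import *
import pickle
o=sensors.get_obs();print({k:np.round(v,3).tolist() for k,v in o.items()})
for n in("top","side"):
    c=camera(n);pickle.dump(c,open(n+"1.pkl","wb"));cv2.imwrite(f"pics/{n}1.png",c["color"])
E
```

```text
{'time_s': 1.725, 'qpos': [0.715, 0.631, 1.345, -0.0, 1.17, 0.272], 'joint_vel': [0.008, 0.001, 0.015, 0.002, -0.003, -0.01], 'tau': [-0.815, -66.983, -32.352, 0.037, -0.023, -0.033], 'ee_pos': [0.463, 0.45, 0.176], 'eef_rot': [3.14, 0.005, 0.443], 'force': [-0.474, 0.787, 0.545], 'moment': [-0.01, 0.045, 0.011], 'grip_width': 0.0}
```

View pics/side1.png

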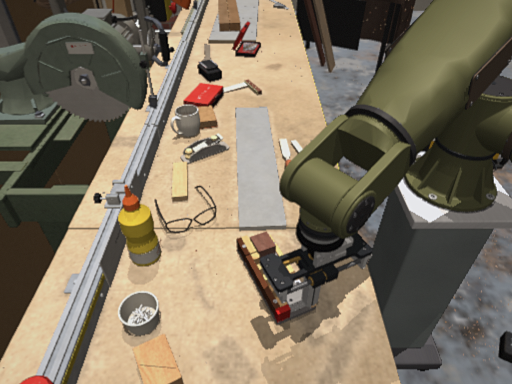

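View pics/top1.png

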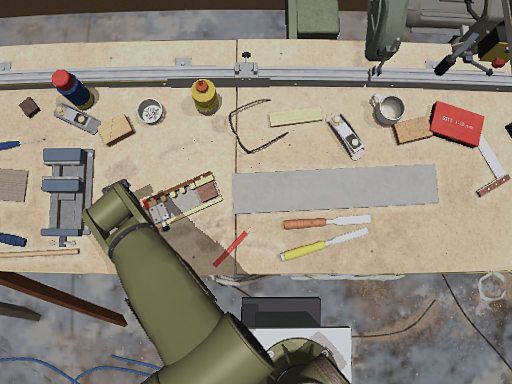

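```bash
python3 - <<'E'
from h import *
import pickle
c=pickle.load(open("side1.pkl","rb"));X=np.array([[.4628,.4501,.079]]);u=pix(c,X)[0];print(u)
im=cv2.resize(c["color"][220:330,225:335],(600,600),interpolation=cv2.INTER_CUBIC)
k=600/110;cv2.drawMarker(im,(int((u[0]-225+.5)*k),int((u[1]-220+.5)*k)),(0,255,0),0,20)
cv2.imwrite("pics/s1c.png",im)
E
```

```text
[308.8639609 301.9504974]
```

View pics/s1c.png

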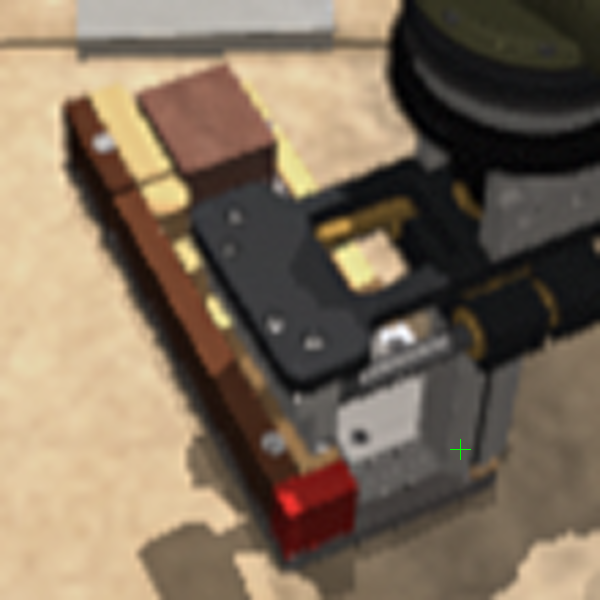

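Request:
move_arm(rows="0 0 20 0 0 0.015;0 0 20 0 0 0;0 0 14 0 0 0;0 0 0 0 0 0;0 0 0 0 0 0")

```text
time_s: 2.45
ee_pos: [0.4616, 0.4505, 0.1186]
eef_rot: [3.14, 0.004, 0.429]
force: [0.2, 0.8, 0.7]
grip_width: 0.0007
```

```bash
cat > sh.py <<'E'
from h import *
import sys,pickle
tag=sys.argv[1]
o=sensors.get_obs();p=o["ee_pos"];print(np.round(p,4),np.round(o["eef_rot"],3),np.round(o["force"],2))
for n,(x,y,w) in(("side",(225,220,110)),("top",(130,160,110))):
    c=camera(n);pickle.dump(c,open(f"{n}{tag}.pkl","wb"))
    im=cv2.resize(c["color"][y:y+w,x:x+w],(600,600),interpolation=cv2.INTER_CUBIC);k=600/w
    Rt=R.from_euler("xyz",o["eef_rot"]).as_matrix()
    X=np.array([p+Rt@np.array([a,b,.097]) for a,b in((-.0125,-.008),(.0125,-.008),(.0125,.008),(-.0125,.008))])
    u=((pix(c,X)-[x,y]+.5)*k).astype(int)
    if n=="side":cv2.polylines(im,[u.reshape(-1,1,2)],True,(0,255,0),1)
    cv2.imwrite(f"pics/{n}{tag}c.png",im)
E
python3 sh.py 2
```

```text
[0.4616 0.4505 0.1186] [3.14  0.004 0.429] [0.2  0.77 0.67]
```

View pics/side2c.png

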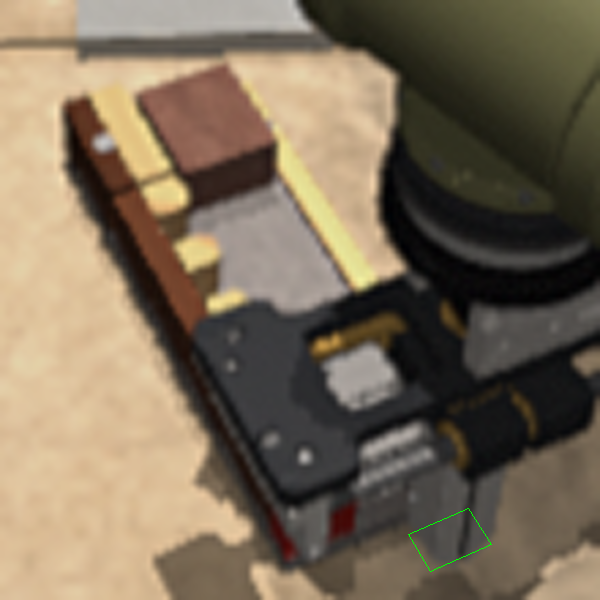

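Request:
move_arm(rows="0 8 0 0 0 0;0 6 0 0 0 0;0 4 0 0 0 0;0 3 0 0 0 0;0 3 0 0 0 0;0 3 0 0 0 0;0 3 0 0 0 0;0 0 0 0 0 0")

```text
time_s: 3.55
ee_pos: [0.4752, 0.4215, 0.12]
eef_rot: [3.141, 0.002, 0.428]
force: [0.5, -0.6, -0.5]
grip_width: 0.0001
```

```bash
python3 sh.py 3
```

```text
[0.4752 0.4215 0.12  ] [3.141e+00 2.000e-03 4.280e-01] [ 0.46 -0.59 -0.53]
```

View pics/side3c.png

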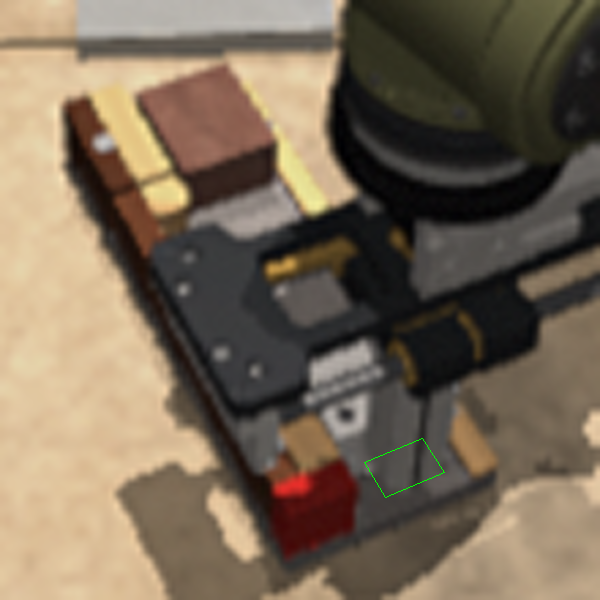

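View pics/top3c.png

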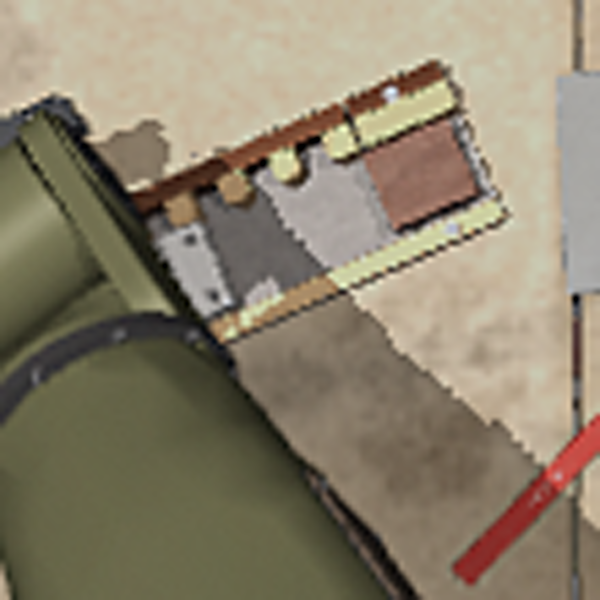

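Request:
move_arm(rows="0 5 0 0 0 0;0 5 0 0 0 0;0 5 0 0 0 0;0 5 0 0 0 0;0 5 0 0 0 0;0 5 0 0 0 0;0 5 0 0 0 0;0 5 0 0 0 0;0 5 0 0 0 0;0 5 0 0 0 0;0 3 0 0 0 0;0 2 0 0 0 0;0 0 0 0 0 0")

```text
time_s: 5.28
ee_pos: [0.4996, 0.3681, 0.1201]
eef_rot: [3.141, 0.002, 0.428]
force: [0.0, -0.1, 0.0]
grip_width: 0.0006
```

```bash
python3 sh.py 4
```

```text
[0.4996 0.3681 0.1201] [3.141e+00 2.000e-03 4.280e-01] [ 0.02 -0.09  0.05]
```

View pics/side4c.png

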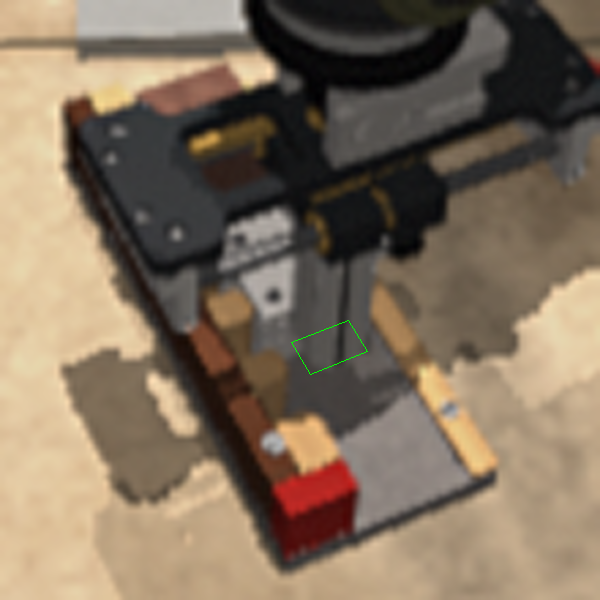

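View pics/top4c.png

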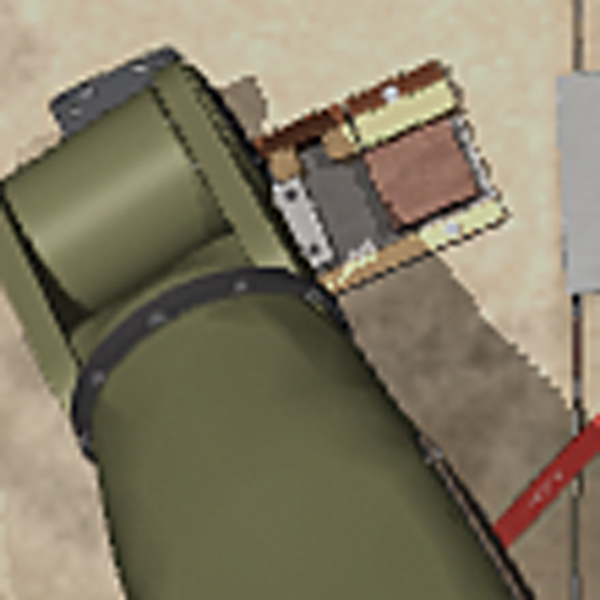

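```bash
python3 - <<'E'
from h import *
import pickle
c=pickle.load(open("top4.pkl","rb"));k=600/110
p=np.array([[303,178],[334,258],[300,170],[362,148],[388,215]])
w=ray(c,(p+.5)/k-.5+[130,160],.043)[:,:2]*1000
th=.426;M=np.array([[np.cos(th),-np.sin(th)],[np.sin(th),np.cos(th)]])
print(((w-[519.3,331.9])@M).round(1))
im=cv2.resize(c["color"][180:215,175:225],(800,560),interpolation=cv2.INTER_CUBIC);cv2.imwrite("pics/t4z.png",im)
E
```

```text
[[ 16.2 -15. ]
 [-29.8 -13.1]
 [ 20.8 -15.2]
 [ 18.  -50.1]
 [-20.6 -48.4]]
```

View pics/t4z.png

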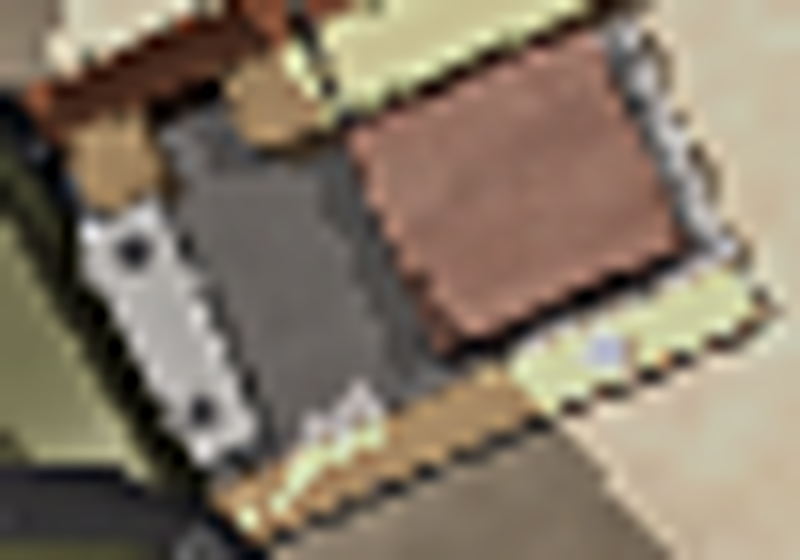

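Request:
move_arm(rows="0 2 0 0 0 0;0 2 0 0 0 0;0 0 0 0 0 0;0 0 0 0 0 0;0 -4 0 0 0 0;0 -10 0 0 0 0;0 -10 -20 0 0 0;0 0 -30 0 0 0;0 0 -30 0 0 0;-30 0 0 0 0 0;-40 0 0 0 0 0;-40 0 0 0 0 0;0 0 0 0 0 0")

```text
time_s: 7.0
ee_pos: [0.3859, 0.3439, 0.2027]
eef_rot: [3.141, 0.002, 0.431]
force: [0.5, -0.0, -0.1]
grip_width: 0.0005
```

```bash
python3 sh.py 5
```

```text
[0.3859 0.3439 0.2027] [3.141e+00 2.000e-03 4.310e-01] [ 0.54 -0.04 -0.09]
```

View pics/side5c.png

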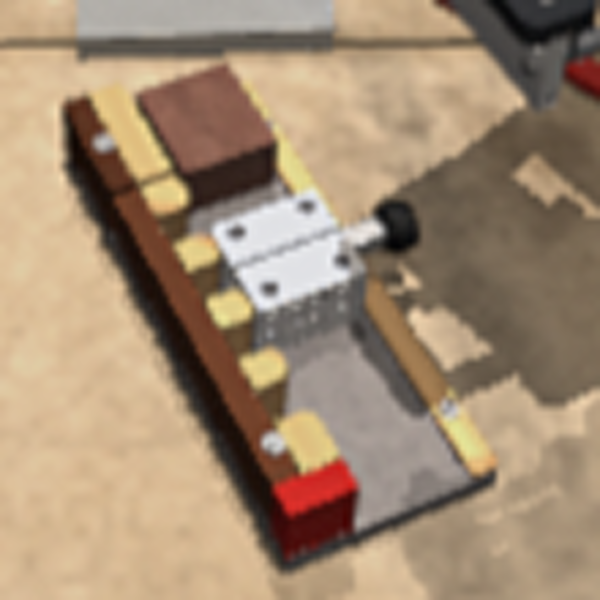

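View pics/top5c.png

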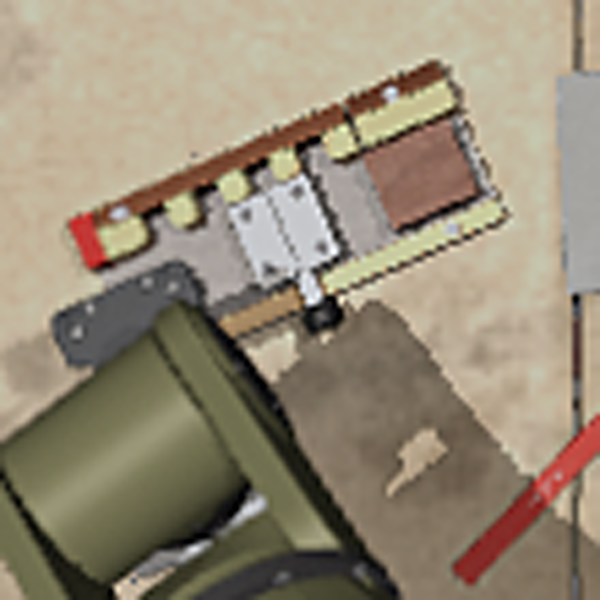

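Request:
move_arm(rows="13 30 0 0 0 0.003;12 30 0 0 0 0;0 0 30 0 0 0;0 0 30 0 0 0;0 0 22 0 0 0;0 0 0 0 0 0;0 0 0 0 0 0")

```text
time_s: 7.98
ee_pos: [0.4429, 0.3021, 0.1192]
eef_rot: [3.141, -0.004, 0.426]
force: [0.7, -0.3, -0.2]
grip_width: 0.0004
```

```bash
python3 sh.py 6; python3 - <<'E'
from h import *
p=sensors.get_obs()["ee_pos"][:2]*1000
th=.426;M=np.array([[np.cos(th),-np.sin(th)],[np.sin(th),np.cos(th)]])
print((p-[523,336])@M)
E
```

```text
[0.4429 0.3021 0.1192] [ 3.141 -0.004  0.426] [ 0.68 -0.31 -0.21]
[-87.20823053   2.22693935]
```

View pics/side6c.png

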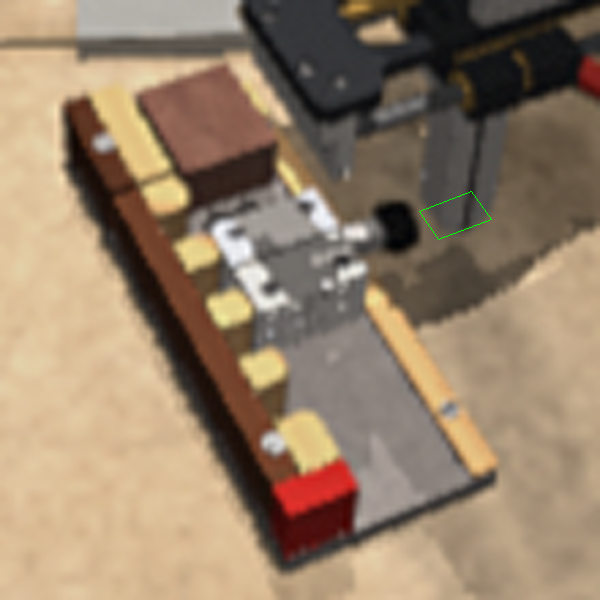

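View pics/top6c.png

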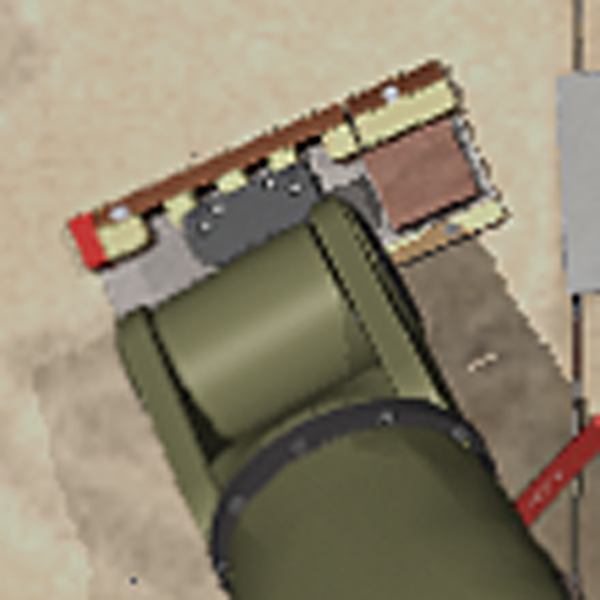

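Request:
move_arm(rows="4 -1 0 0 0 0;4 0 0 0 0 0;3 0 0 0 0 0;3 0 0 0 0 0;3 0 0 0 0 0;3 0 0 0 0 0;2 0 0 0 0 0;2 0 0 0 0 0;0 0 0 0 0 0")

```text
time_s: 9.2
ee_pos: [0.4662, 0.314, 0.1211]
eef_rot: [-3.142, -0.006, 0.427]
force: [0.2, 0.2, -0.2]
grip_width: 0.0006
```

Request:
move_arm(rows="2 0 0 0 0 0;2 0 0 0 0 0;1 0 0 0 0 0;0 0 0 0 0 0")

```text
time_s: 9.7
ee_pos: [0.4685, 0.3152, 0.1206]
eef_rot: [3.141, 0.003, 0.427]
force: [-0.8, -0.4, 0.3]
grip_width: 0.0001
```

```bash
python3 sh.py 7; python3 - <<'E'
from h import *
p=sensors.get_obs()["ee_pos"][:2]*1000
th=.426;M=np.array([[np.cos(th),-np.sin(th)],[np.sin(th),np.cos(th)]])
print((p-[523,336])@M)
E
```

```text
[0.4685 0.3152 0.1206] [3.141e+00 3.000e-03 4.270e-01] [-0.8  -0.41  0.29]
[-58.11015211   3.58520245]
```

View pics/side7c.png

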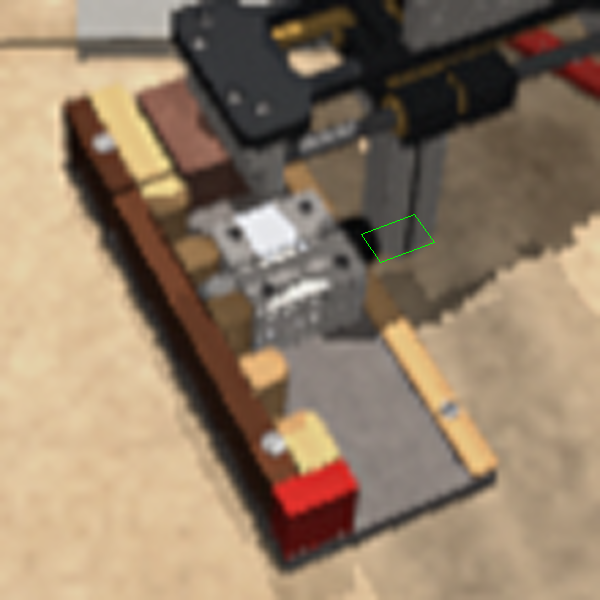

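Request:
move_arm(rows="2 0 0 0 0 0;2 0 0 0 0 0;0 0 0 0 0 0")

```text
time_s: 10.18
ee_pos: [0.4694, 0.3157, 0.12]
eef_rot: [3.141, 0.014, 0.427]
force: [-1.3, -0.4, 0.7]
grip_width: 0.0007
```

Request:
move_arm(rows="2 0 0 0 0 0;2 0 0 0 0 0;2 0 0 0 0 0")

```text
time_s: 10.55
ee_pos: [0.4708, 0.3166, 0.1193]
eef_rot: [3.14, 0.03, 0.427]
force: [-19.1, -8.9, 15.0]
grip_width: 0.0006
```

Request:
move_arm(rows="-3 0 0 0 0 0;-8 0 0 0 -0.03 0;-20 0 0 0 0 0;-20 0 -20 0 0 0;-20 0 -50 0 0 0;-40 0 0 0 0 0;0 0 0 0 0 0")

```text
time_s: 11.42
ee_pos: [0.371, 0.2711, 0.1979]
eef_rot: [3.14, 0.063, 0.427]
force: [0.2, 0.5, 0.0]
grip_width: 0.0006
```

```bash
python3 sh.py 8
```

```text
[0.371  0.2711 0.1979] [3.14  0.063 0.427] [0.24 0.48 0.04]
```

View pics/side8c.png

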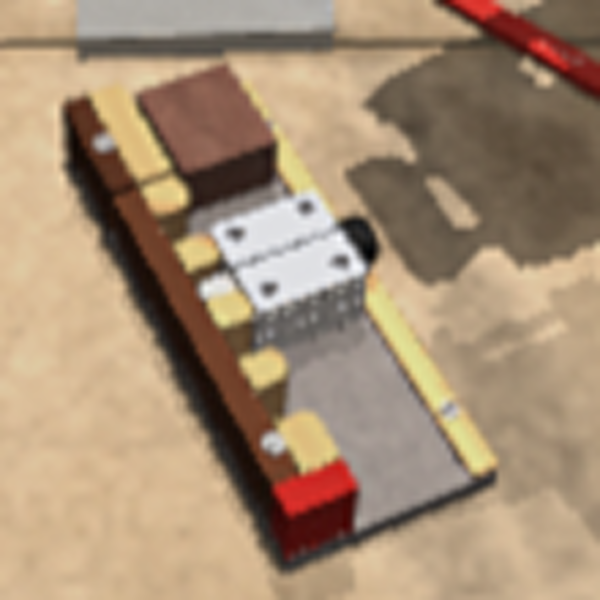

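View pics/top8c.png

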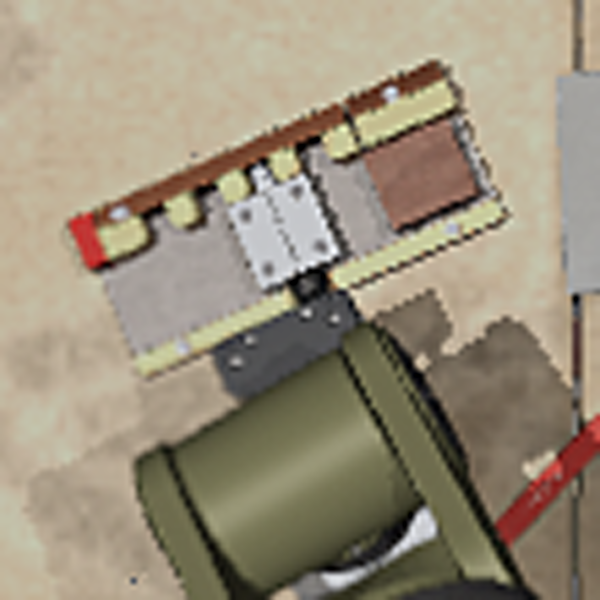

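Request:
move_arm(rows="0 0 0 0 0.063 0;0 0 0 0 0 0")

```text
time_s: 11.78
ee_pos: [0.3741, 0.2724, 0.1976]
eef_rot: [3.14, -0.002, 0.426]
force: [-0.8, 1.1, 0.2]
grip_width: 0.0004
```

Request:
move_arm(rows="0 34 0 0 0 0;10 34 0 0 0 0;30 34 0 0 0 0;38 32 0 0 0 0;38 0 0 0 0 0;38 0 0 0 0 0;0 0 0 0 0 0;0 0 0 0 0 0")

```text
time_s: 12.78
ee_pos: [0.5786, 0.2116, 0.1932]
eef_rot: [-3.14, 0.013, 0.425]
force: [-0.2, 0.7, 0.8]
grip_width: 0.0005
```

```bash
python3 sh.py 9; python3 - <<'E'
from h import *
p=sensors.get_obs()["ee_pos"][:2]*1000
th=.426;M=np.array([[np.cos(th),-np.sin(th)],[np.sin(th),np.cos(th)]])
print((p-[523,336])@M)
E
```

```text
[0.5786 0.2116 0.1932] [-3.14   0.013  0.425] [-0.17  0.73  0.84]
[  -0.90561329 -136.19135956]
```

View pics/side9c.png

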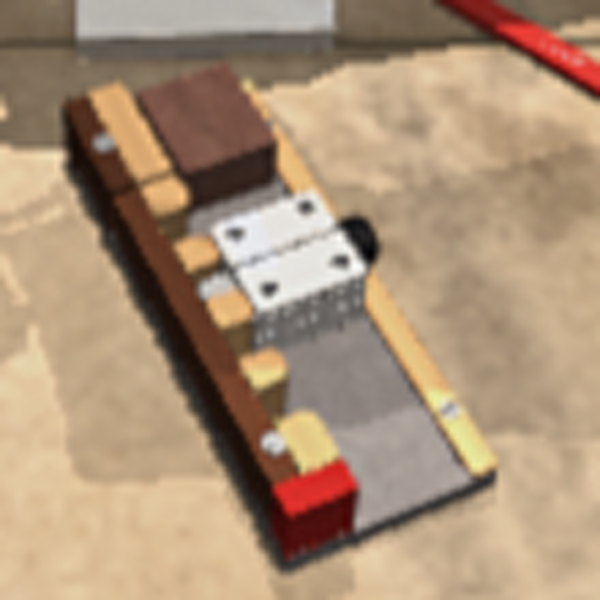

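Request:
move_arm(rows="-7 0 20 0 0.012 0;0 0 25 0 0 0;0 0 25 0 0 0;0 0 4 0 0 0;0 0 0 0 0 0;0 0 0 0 0 0")

```text
time_s: 13.62
ee_pos: [0.5705, 0.2083, 0.1221]
eef_rot: [-3.14, -0.004, 0.426]
force: [0.8, 0.4, -0.2]
grip_width: 0.0008
```

```bash
python3 sh.py 10; python3 - <<'E'
from h import *
p=sensors.get_obs()["ee_pos"][:2]*1000
th=.426;M=np.array([[np.cos(th),-np.sin(th)],[np.sin(th),np.cos(th)]])
print((p-[523,336])@M)
E
```

```text
[0.5705 0.2083 0.1221] [-3.14  -0.004  0.426] [ 0.84  0.42 -0.22]
[  -9.44952663 -135.89373197]
```

View pics/side10c.png

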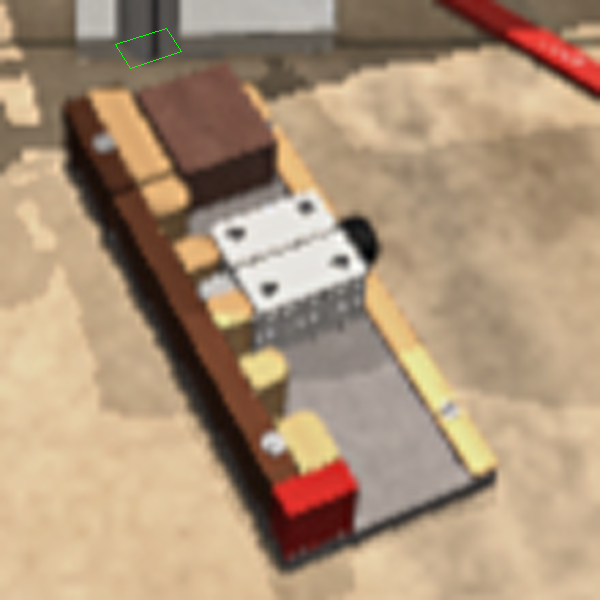

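Request:
move_arm(rows="1 -8 1 0 0 0;0 -8 0 0 0 0;0 -6 0 0 0 0;0 -3 0 0 0 0;0 -3 0 0 0 0;0 -3 0 0 0 0;0 -3 0 0 0 0;0 -3 0 0 0 0;0 -3 0 0 0 0;0 -3 0 0 0 0;0 -3 0 0 0 0;0 -3 0 0 0 0;0 0 0 0 0 0")

```text
time_s: 15.35
ee_pos: [0.5499, 0.2569, 0.1218]
eef_rot: [-3.141, -0.005, 0.426]
force: [0.3, -0.2, -0.8]
grip_width: 0.0003
```

```bash
python3 sh.py 11; python3 - <<'E'
from h import *
p=sensors.get_obs()["ee_pos"][:2]*1000
th=.426;M=np.array([[np.cos(th),-np.sin(th)],[np.sin(th),np.cos(th)]])
print((p-[523,336])@M)
E
```

```text
[0.5499 0.2569 0.1218] [-3.141 -0.005  0.426] [ 0.25 -0.16 -0.77]
[ -8.16641536 -83.42372718]
```

View pics/side11c.png

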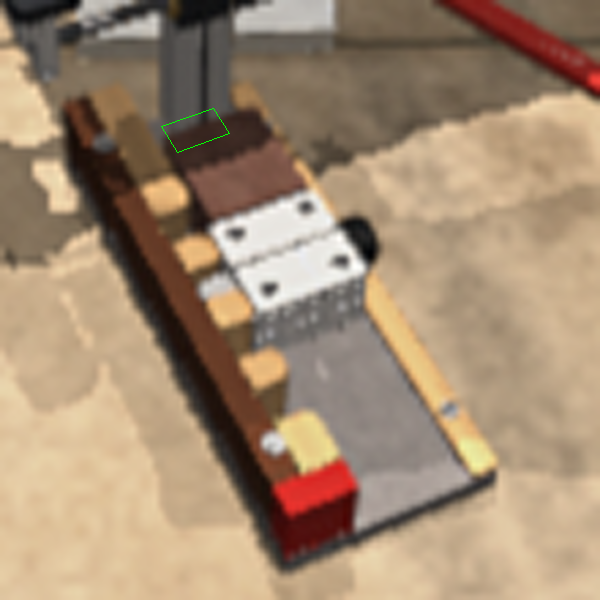

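Request:
move_arm(rows="0 -2 0 0 0 0;0 -2 0 0 0 0;0 -1.5 0 0 0 0;0 0 0 0 0 0")

```text
time_s: 15.95
ee_pos: [0.5478, 0.2616, 0.1218]
eef_rot: [-3.141, -0.005, 0.426]
force: [-0.6, 0.5, 0.8]
grip_width: 0.0009
```

Request:
move_arm(rows="0 -1.5 0 0 0 0;0 -1.5 0 0 0 0")

```text
time_s: 16.2
ee_pos: [0.5466, 0.2642, 0.1218]
eef_rot: [-3.141, -0.005, 0.425]
force: [1.5, -2.6, -0.1]
grip_width: 0.0001
```

Request:
move_arm(rows="0 -1.5 0 0 0 0;0 0 0 0 0 0")

```text
time_s: 16.45
ee_pos: [0.5461, 0.2648, 0.1218]
eef_rot: [3.14, -0.004, 0.425]
force: [-0.2, -2.5, -0.2]
grip_width: 0.0005
```

```bash
python3 sh.py 12
```

```text
[0.5461 0.2648 0.1218] [ 3.14  -0.004  0.425] [-0.25 -2.49 -0.24]
```

View pics/side12c.png

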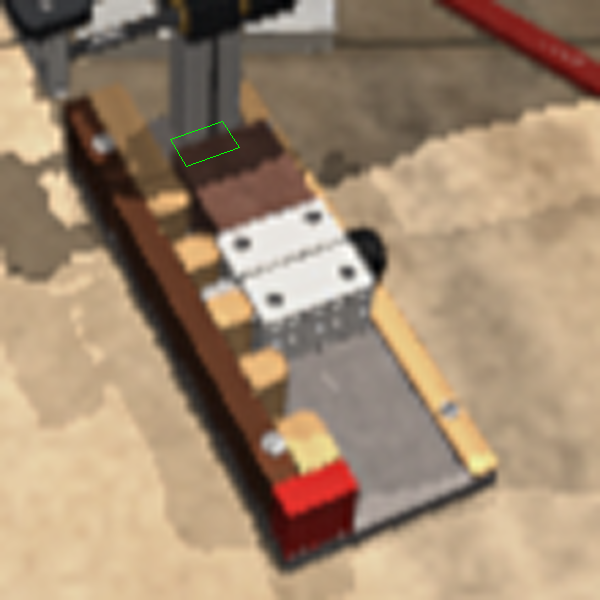

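View pics/top12c.png

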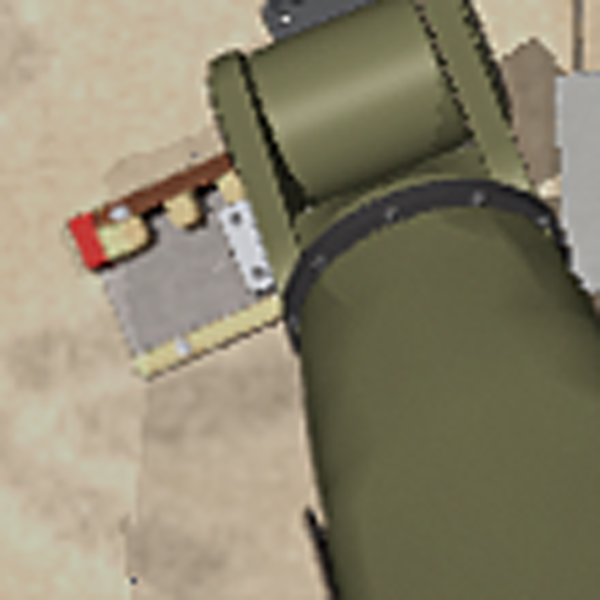

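Request:
move_arm(rows="0 3 0 0 0 0;0 10 0 0 0 0;0 20 0 0 0 0;0 20 -20 0 0 0;0 0 -40 0 0 0;0 0 -40 0 0 0;30 30 0 0 0 0;30 40 0 0 0 0;0 0 0 0 0 0")

```text
time_s: 17.68
ee_pos: [0.6566, 0.167, 0.2257]
eef_rot: [3.142, -0.005, 0.423]
force: [-0.0, -0.7, 0.2]
grip_width: 0.0007
```

```bash
python3 sh.py 13
```

```text
[0.6566 0.167  0.2257] [ 3.142 -0.005  0.423] [-0.02 -0.75  0.15]
```

View pics/side13c.png

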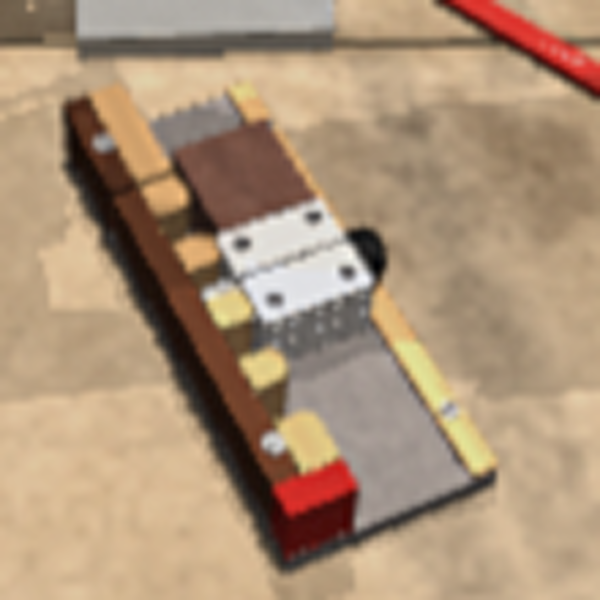

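View pics/top13c.png

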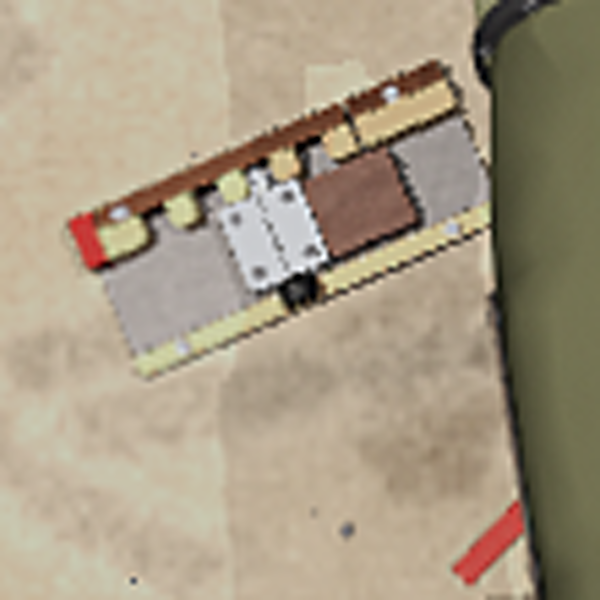

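```bash
python3 - <<'E'
from h import *
import pickle
ims=[]
for t in("8","13"):
    c=pickle.load(open(f"side{t}.pkl","rb"))["color"][250:285,258:300];a=cv2.resize(c,(600,500),interpolation=cv2.INTER_CUBIC)[:,200:]
    d=pickle.load(open(f"top{t}.pkl","rb"))["color"][185:218,168:200];ims.append(np.vstack([cv2.resize(a,(400,400))[:300],cv2.resize(d,(400,400))[100:]]))
cv2.imwrite("pics/cmp.png",np.hstack(ims)[:600])
E
```

```text
(no output)
```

View pics/cmp.png

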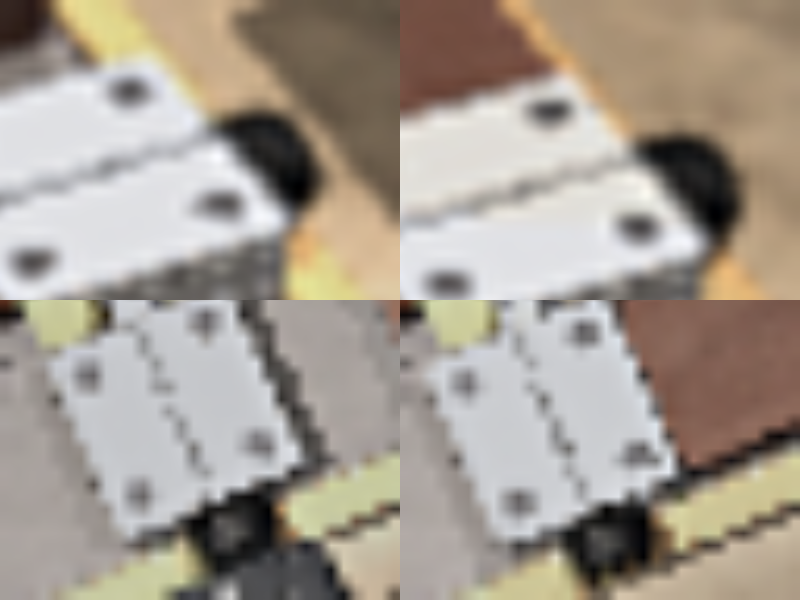

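```bash
python3 -c "
from h import *
print(ctrl.hand_in())"
```

```text
the job is handed in; nothing more can be done
None
```

The jig is set for the next cut, and I handed the job in at about 18 s of the 56 s. The hand-in reports no verdict, so the checks below are my own.

- **Stop and pin:** I pushed the stop with the closed fingertips from the red end to the third gap. I then pushed the knob in until the force rose to about 20 N with the knob's shoulder on the stop.
- **Block:** I pushed it up against the stop until I felt about 3 N, then drew the fingers clear.
- **Last pictures:** Both views show the pin in the third gap and the knob still against the stop. The block's end is flush and square to the stop, and the pencil is where it was. I did not check the other bystanders in detail.
- **What moved:** The block push carried the locked stop about 3 mm within the pin's play. It now stands at roughly y = 6 to 7 mm in the jig's frame, inside the allowed −3.5 to 10.5 mm but not centred on the gap.
- **What disagreed:** The two cameras' estimates of the stop and block positions differed by about 5 mm. I relied on the side view, which agreed with where the fingertip showed, and on touch.

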